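# Fit a water-filter cartridge behind a push-push hatch

## Robot

A 6-joint arm with a two-finger parallel gripper is mounted at the origin on the work surface. World frame = base frame: x ahead of the robot, y to its left, z up, the work surface at z = 0. Lengths are in mm, angles in rad, forces in N, time in s.
With the tool pointing down it reaches from about 300 to 750 mm from the base axis. Payload 8.5 kg.
Tool frame: the origin (TCP) lies midway between the tips of the shut fingers; the grasp point (between the pads) lies robot.tcp_to_grasp behind it (robot.tcp_to_grasp is the distance from the TCP to the grasp point, in mm); z points along the fingers, y is the direction in which the jaws open and shut (so a half turn about z gives the same grasp; the last joint's range is limited). The gripper opens to 85 mm and grips with 20 to 120 N. Pads are 22 mm wide; open, the fingers measure 114 mm over their backs; the gripper's body (76 mm by 85 mm) begins 54 mm behind the grasp point. The pads swing forward as they close: fully open they stand 13 mm farther back than shut.
Start: joints at [-1.454, 0.381, 1.297, -0, 1.464, -0.215], TCP at [179.154, -519.985, 231.322] pointing down, gripper open.
Joint ranges: [-3.11, 3.11], [-0.89, 2.33], [0.22, 2.48], [-1.42, 4.56], [0.17, 2.85], [-2.88, 2.88]. Speed limits (rad/s): [2.39, 2.39, 3.14, 3.14, 3.14, 3.14].

## Interface

Orientations are given as [roll, pitch, yaw] about the fixed x, y, z axes, in that order (R = Rz(yaw) Ry(pitch) Rx(roll)).
In Python, from workcell import robot gives the robot as it stands.
- The arm moves only by the shell command python3 -m creep 'ROWS'. ROWS is JSON, a list that holds one entry, the list of rows, each a list of 5 numbers: the shift along the tool's x, y, z in units of 50 mm (1.0 is 50 mm), then the turn about the tool's z in units of 8 degrees (1.0 is 8 degrees), then the opening, from 0 (shut) to 1 (fully open). A call has 1 to 8 rows; each row is the pose to reach, as a shift and turn from the pose commanded when the call began, along the tool's axes at that moment; what a row does not reach only later rows make up. A row lasts 1/10 s, in which the tool goes at most 50 mm and 8.59 degrees, less where a joint would pass 70% of its speed; a pose out of reach is approached as far as the arm can. A call with a gripper value outside its range is refused whole. The fingers move at their own pace and stop on an object; the grip force is fixed at half the most. Time passes only in rows, so rows that repeat a pose let the fingers close. It gives the time, the measured TCP pose, the force and the opening at its end, in the units of the state.
- robot.state(): the state, without advancing time (a new reading comes with each control period).
- robot.camera(name): name is "side" or "top"; returns a dict with "pixels" (420x560x3 uint8, red, green, blue), "depth" (420x560 float32, mm along the optical axis (not along the pixel's ray), 0 where there is no reading), "camera_matrix" (3x3 intrinsics, pixels), "pose" (4x4, takes a point from camera to world coordinates). Camera axes: x right, y up, looking along -z (the intrinsics and any distortion apply to the point x, -y, -z); pixel columns grow to the right and rows downward; lengths in mm; the calibration is good to about 2 mm. A picture is of the moment at which its call begins.
- robot.finish_job(): hands the job in, once; it reports no verdict.
The state is a dict: "t": time; "q": joint angles; "joint_velocities": joint speeds; "tau": joint torques, N m; "tool_pos": TCP position; "eef_rot": TCP orientation; "wrist_force": force on the tool from outside, world axes, zero at the start; "wrist_torque": the same for the moment, N m; "width": finger opening in mm.
Only numpy, scipy, OpenCV 4.12 (cv2) and the standard library are available. Lean on these libraries where they do the work, as an engineer would, in place of code of your own. Each camera call takes 0.05 s, during which the arm holds its last target.

## Task

Fit the loose filter cartridge into the water-filter unit: press the rubber bar at the front of the unit's lid to free its push-push catch so that the lid springs up, stand the cartridge in the socket, fully home, then bring the lid down and press the bar until the catch holds the lid shut again. Go gently, with no more than 25 N on the unit or its lid, and leave the other things on the counter where they stand.

Things in the scene. Friction and masses are not known exactly. Their poses are not given: they have to be found in the camera images.
- unit: Low grey filter unit fixed, 200 (x) by 180 (y) by 100 mm high without its lid; origin at the centre of its underside, x pointing from its front (latch side, nearer the robot) to its hinge side. Under the lid is a chamber, x -60 to +72, y -75 to +75 mm in this frame, white floor 34 mm above the counter. A felt press of 9 to 15 N works the catch; more than 25 N on the unit or its lid breaks it.
- lid_hinge (a point): Middle of the lid's hinge axis, fixed to the unit 88 mm to +x of its centre and 115 mm above the counter; the axis runs along the unit's y.
- lid (a joint): Lid angle (rad): 0 shut and latched (level), 1.6 standing open, negative pressed in. Flat plate, 185 mm from hinge to free edge, 172 wide, 8 thick, the axis half-way through it. A damped spring drives it open, 2 to 3 N at the free edge, standing up in about 2 s. From open it needs pushing down all the way from its outer side; from 0.15 rad down a tongue, 45 mm below it, runs in the catch.
- lid_press (a point): On the lid's face under the middle of the black rubber press bar (38 mm by 130 mm wide), 165 mm from the hinge axis; moves with the lid, z the face's outward normal, x to the hinge. The bar's top is 3 to 13 mm above it, set differently each time. Push-push catch: press the bar 6 mm past level (7 N; a hard stop is 1 mm deeper) and let go: a latched lid springs open, one pushed down latches.
- socket (a point): Centre of the mouth of the round socket hole in the chamber's floor, 33 mm in diameter, 24 mm deep, chamfered; 110 mm from the hinge axis. Its axes are the unit's.
- cartridge_mid (a point): Half-way up the loose filter cartridge: white, upright, round, 80 mm tall, 140 g. From the bottom: grey spigot 30 mm in diameter and 22 long, body 48 in diameter and 24 tall, ribbed head to grip 38 in diameter and 34 tall. This point is 40 mm above the spigot's bottom. It stands upright among other things. Seated, its body rests on the chamber floor, this point 18 mm above the socket's mouth.
- mug_rim (a point): Centre of the mouth of a white mug, 76 mm in diameter, 85 mm tall, with a handle; bystander.
- sugar_jar: Glass sugar jar with a steel cap, 64 mm in diameter, 85 mm tall, origin under its centre; bystander.
- creamer: Small steel cup, 60 mm in diameter, 65 mm tall, origin under its centre; bystander.
- paper_bowl: Upturned white paper bowl, 96 mm in diameter, 60 mm tall, origin under its centre; bystander.
- capsule_box: Dark box, 70 by 120 by 50 mm tall, origin under its centre; bystander.
- teaspoon: Teaspoon lying flat, 140 mm long; bystander.
Mind the look-alikes: they are no part of the job. What is shaped like the part that bears cartridge_mid but orange is not meant.

How it is judged (in metres and radians):
On the way, in this order (a step that is already met when the one before it is completed fails the run):
1. the lid has been freed and stands open (value of joint lid above 1.2 rad), for 0.2 s.
2. the cartridge is fully home in the socket while the lid is open (horizontal distance between cartridge_mid and socket below 0.005 m and z of cartridge_mid in the frame of socket below 0.021 m and angle between cartridge_mid's own z axis and vertical below 0.1 rad and value of joint lid above 0.8 rad), for 0.2 s.
At the end, for the whole second after the job is handed in: The lid is shut and held by its catch (within 0.03 rad of level, at rest, nothing pressing it); the cartridge is upright within 5 mm of the socket's centre line and within 3 mm of fully home (value of joint lid between -0.03 and 0.03 rad and velocity of joint lid below 0.05 rad/s and horizontal distance between cartridge_mid and socket below 0.005 m and z of cartridge_mid in the frame of socket below 0.021 m and angle between cartridge_mid's own z axis and vertical below 0.1 rad); the robot touches nothing.
It fails at once if the unit or its lid is pushed with more than 25 N (contact force between any of the arm, the fingers and unit above 25 N).
It fails at once if a bystander is moved by more than 30 mm (distance of any of mug_rim, sugar_jar, creamer, paper_bowl, capsule_box, teaspoon from where it was at the start of the episode above 0.03 m).
It also fails if it takes over 72 s, if anything falls off the work surface, if the arm or the gripper's body presses on something with over 40 N, if the wrist force passes 120 N, or if a joint passes its speed limit or range.

## Working session

There is one attempt and no reset: what is moved stays moved. The work goes in short steps, Python scripts to look and compute and a shell command to move; the robot and the scene stay as the last step left them, time stands still between calls to the robot, and variables do not carry over. Pictures are saved under pics/ and viewed, and the job is handed in when it is done.

```bash
ls; mkdir -p pics; cat > h.py <<'E'
import numpy as np, cv2
from workcell import robot
def snap(n,f):
    c=robot.camera(n); np.savez(''+f+'.npz',**c); cv2.imwrite('pics/'+f+'.png',c['pixels'][:,:,::-1]); return c
def load(f): return dict(np.load(''+f+'.npz'))
def ray(c,u,v):
    K=c['camera_matrix']; T=c['pose']; d=np.array([(u-K[0,2])/K[0,0],-(v-K[1,2])/K[1,1],-1.]); return T[:3,3],T[:3,:3]@d
def plane(c,u,v,z):
    o,d=ray(c,u,v); return o+d*(z-o[2])/d[2]
def pt(c,u,v):
    o,d=ray(c,u,v); return o+d*c['depth'][int(v),int(u)]
def cloud(c):
    K=c['camera_matrix'];T=c['pose'];D=c['depth'];v,u=np.mgrid[:D.shape[0],:D.shape[1]]
    d=np.stack([(u-K[0,2])/K[0,0],-(v-K[1,2])/K[1,1],-np.ones(D.shape)],-1)*D[...,None]
    P=d@T[:3,:3].T+T[:3,3]; P[D==0]=np.nan; return P
E
python3 - <<'E'
from h import *
for n in('top','side'):
    c=snap(n,n+'0'); print(n,c['camera_matrix'],c['pose'].round(3), (c['depth']==0).mean())
print(robot.state(), robot.tcp_to_grasp)
E
```

```text
pics
top [[500.63503775   0.         275.99886635]
 [  0.         500.63503775 213.59451695]
 [  0.           0.           1.        ]] [[ 1.600000e-02  9.980000e-01 -6.100000e-02  4.862960e+02]
 [-9.990000e-01  1.400000e-02 -3.000000e-02  3.182000e+00]
 [-2.900000e-02  6.100000e-02  9.980000e-01  1.249746e+03]
 [ 0.000000e+00  0.000000e+00  0.000000e+00  1.000000e+00]] 0.003835034013605442
side [[543.92071115   0.         290.70014115]
 [  0.         543.92071115 198.42772878]
 [  0.           0.           1.        ]] [[-8.99000e-01  3.48000e-01 -2.67000e-01  1.92302e+02]
 [-4.39000e-01 -7.10000e-01  5.50000e-01  7.68107e+02]
 [ 2.00000e-03  6.12000e-01  7.91000e-01  1.13249e+03]
 [ 0.00000e+00  0.00000e+00  0.00000e+00  1.00000e+00]] 0.004119897959183673
{'t': 0.1, 'q': array([-1.45430868e+00,  3.81129450e-01,  1.29814598e+00, -8.83135807e-07,
        1.46358932e+00, -2.15287236e-01]), 'joint_velocities': array([-0.00138512, -0.00024243, -0.00184823, -0.00067069, -0.00120414,
        0.00068167]), 'tau': array([ 3.79099030e-03, -4.49221623e+01, -2.31655508e+01, -1.86162915e-04,
        3.63090578e-03,  1.41197496e-06]), 'tool_pos': array([ 179.12103226, -519.74767161,  230.78622023]), 'eef_rot': array([-3.14034973e+00, -2.70898477e-04,  3.31774811e-01]), 'wrist_force': array([-0.29303746,  0.30088475, -0.16861225]), 'wrist_torque': array([-0.0236955 , -0.00252169,  0.0232092 ]), 'width': 85.595035355057} 18.700000000000003
```

View pics/top0.png

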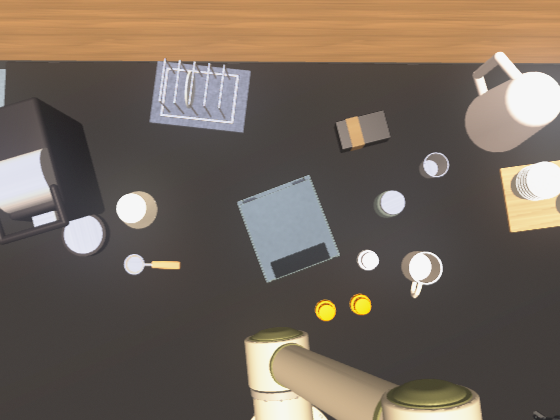

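View pics/side0.png

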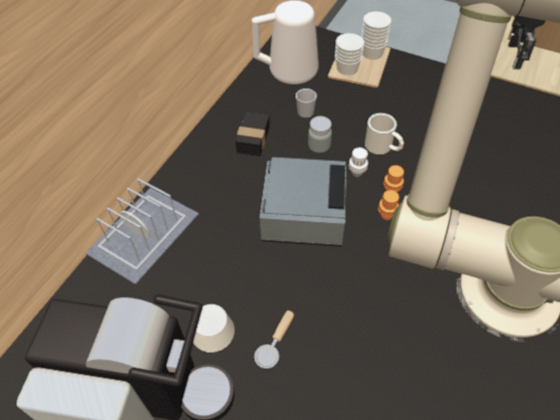

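The lid sits at top (288,228), with its dark bar at (300,261). Three things could be the cartridge: the white one at top (368,260) / side (359,160), and the orange ones at top (326,310) and (361,305). The white one fits, since orange is excluded. I'll enlarge it to confirm and measure.

```bash
python3 - <<'E'
from h import *
t=load('top0'); s=load('side0')
a=cv2.resize(t['pixels'][190:330,220:450],None,fx=3.4,fy=3.4,interpolation=cv2.INTER_CUBIC)[:290*2,:780]
b=s['pixels'][120:260,250:430]
cv2.imwrite('pics/c1.png',a[:,:,::-1])
cv2.imwrite('pics/c2.png',cv2.resize(b,None,fx=4,fy=4,interpolation=cv2.INTER_CUBIC)[:,:,::-1])
for n,c in(('t',t),('s',s)):
    P=cloud(c); 
    # unit lid: points z in 110..130 near
    hsv=cv2.cvtColor(c['pixels'],cv2.COLOR_RGB2HSV)
    R=(np.abs(P[...,0]-470)<200)&(np.abs(P[...,1]+10)<130)
    m=R&(P[...,2]>108)&(P[...,2]<150)
    m=m.astype(np.uint8); k,l,st,ce=cv2.connectedComponentsWithStats(m)
    for i in range(1,k):
        if st[i,4]>60:
            Q=P[l==i]; print(n,'hi',st[i],Q.mean(0).round(1), np.percentile(Q[:,2],[5,50,95]).round(1)); 
            print(cv2.minAreaRect(Q[:,:2].astype(np.float32)))
    # bar
    m=(m>0)&(c['pixels'].max(2)<60); Q=P[m]; print('bar',m.sum(),Q.mean(0).round(1),np.percentile(Q[:,2],[5,50,95]).round(1),cv2.minAreaRect(Q[:,:2].astype(np.float32)))
# white cartridge
P=cloud(t); m=np.zeros(P.shape[:2],bool); m[240:280,350:388]=1
for c,box in((t,(240,280,350,388)),(s,(140,180,340,375))):
    P=cloud(c)[box[0]:box[1],box[2]:box[3]].reshape(-1,3); px=c['pixels'][box[0]:box[1],box[2]:box[3]].reshape(-1,3)
    for lo,hi in((76,90),(50,72),(40,50),(24,40)):
        Q=P[(P[:,2]>lo)&(P[:,2]<hi)]; 
        if len(Q)>4: print(lo,len(Q),Q.mean(0).round(1),np.median(Q[:,2]),[np.round(x,1) for x in cv2.minEnclosingCircle(Q[:,:2].astype(np.float32))])
E
```

```text
t hi [ 240  178   98  103 6256] [520.   10.3 120.3] [115.3 119.3 129.6]
((522.2705688476562, 11.443771362304688), (191.3425750732422, 172.19677734375), 21.49574089050293)
t hi [244 327  65  18 202] [293.4  29.  134. ] [112.3 136.1 148.8]
((287.44403076171875, 32.71776580810547), (141.3212127685547, 31.86174201965332), 89.26534271240234)<stdin>:19: RuntimeWarning: Mean of empty slice.
  ret = um.true_divide(
Traceback (most recent call last):
IndexError: index -1 is out of bounds for axis 0 with size 0
```

```bash
python3 - <<'E'
from h import *
# table noise & corners check
for f in('top0','side0'):
    c=load(f); P=cloud(c); Q=P[(abs(P[...,2])<15)&(abs(P[...,0]-450)<150)&(abs(P[...,1])<250)]; print(f,Q[:,2].mean(),Q[:,2].std())
E
```

```text
top0 -0.11681141601052634 2.489023633812135
side0 -0.04400973435266521 2.770040517918504
```

View pics/c1.png

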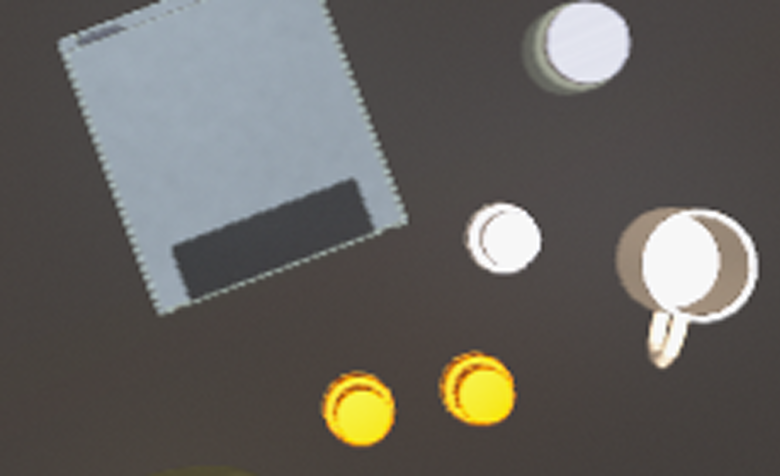

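View pics/c2.png

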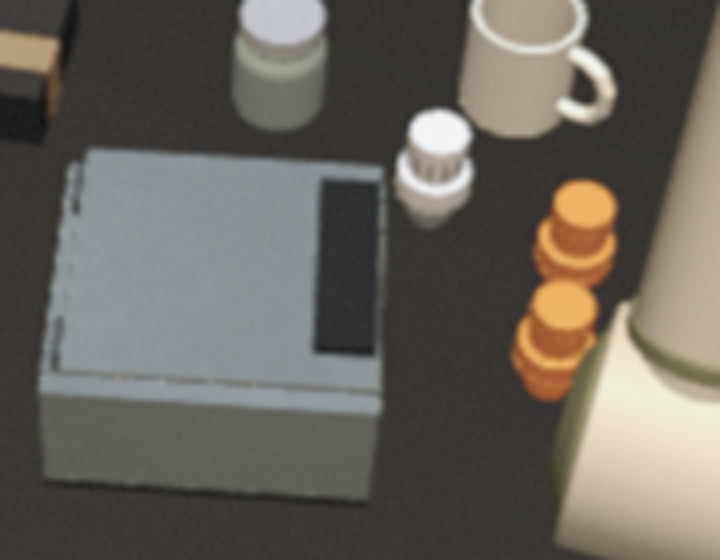

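The crop confirms it: a white ribbed head, a wide body and a grey spigot at side (359,160). The two orange ones are look-alikes. Next I'll measure the bar, unit frame and cartridge.

```bash
cat > m.py <<'E'
from h import *
t=load('top0'); s=load('side0')
yaws=[]
for n,c in(('t',t),('s',s)):
    P=cloud(c)
    R=(np.abs(P[...,0]-520)<120)&(np.abs(P[...,1]-10)<120)&(P[...,2]>110)&(P[...,2]<150)
    g=c['pixels'].max(2)
    mb=R&(g<80); k,l,st,_=cv2.connectedComponentsWithStats(mb.astype(np.uint8)); i=1+np.argmax(st[1:,4]); mb=l==i
    z=np.median(P[mb][:,2]); 
    v,u=np.nonzero(mb); Q=np.array([plane(c,a,b,z) for a,b in zip(u,v)])
    print(n,'bar z',z,P[mb][:,2].mean(),len(Q),cv2.minAreaRect(Q[:,:2].astype(np.float32)))
    ml=R&(g>=90)&(P[...,2]<126); ml=cv2.erode(ml.astype(np.uint8),np.ones((5,5)))>0
    print('lid z',np.median(P[ml][:,2]))
    v,u=np.nonzero(R&(P[...,2]<135)); Q=np.array([plane(c,a,b,119) for a,b in zip(u,v)])
    r=cv2.minAreaRect(Q[:,:2].astype(np.float32)); print('lid',r,cv2.boxPoints(r).round(1).tolist())
for n,c,box in(('t',t,(240,280,350,388)),('s',s,(140,180,340,375))):
    P=cloud(c)[box[0]:box[1],box[2]:box[3]].reshape(-1,3)
    for lo,hi in((74,90),(50,72),(40,50),(24,40)):
        Q=P[(P[:,2]>lo)&(P[:,2]<hi)]
        if len(Q)>4: print(n,lo,len(Q),Q.mean(0).round(1),[np.round(x,1) for x in cv2.minEnclosingCircle(Q[:,:2].astype(np.float32))])
E
python3 m.py
```

```text
t bar z 128.75773043586992 128.72812686452355 902 ((451.8476257324219, -17.347312927246094), (35.057518005371094, 126.34336853027344), 21.442487716674805)
lid z 118.87873317248977
lid ((522.1724853515625, 11.405014038085938), (190.0783233642578, 171.5240020751953), 21.442834854125977) [[402.3999938964844, 56.5], [465.1000061035156, -103.19999694824219], [642.0, -33.70000076293945], [579.2999877929688, 126.0]]
s bar z 128.31110857219352 128.14160854865685 650 ((450.0733337402344, -12.124801635742188), (35.42425537109375, 132.00161743164062), 22.59293556213379)
lid z 118.475794901205
lid ((520.7635498046875, 14.888198852539062), (190.02389526367188, 174.141357421875), 21.480239868164062) [[400.5, 61.099998474121094], [464.20001220703125, -100.9000015258789], [641.0999755859375, -31.299999237060547], [577.2999877929688, 130.6999969482422]]
t 74 208 [ 453.1 -179.5   79.8] [array([ 453. , -179.5]), np.float64(18.8)]
t 50 27 [ 455.8 -165.4   60.5] [array([ 454.5, -174.1]), np.float64(20.9)]
t 40 80 [ 455.1 -171.9   45.6] [array([ 453.2, -179.7]), np.float64(23.7)]
t 24 23 [ 453.4 -161.7   32.6] [array([ 452.6, -174.1]), np.float64(23.0)]
s 74 128 [ 452.2 -177.7   78.9] [array([ 453.3, -178.5]), np.float64(20.8)]
s 50 87 [ 448.9 -166.9   61.2] [array([ 449.2, -209.7]), np.float64(57.9)]
s 40 93 [ 448.3 -179.1   44.6] [array([ 449.2, -212.6]), np.float64(60.0)]
s 24 101 [ 449.1 -195.1   31.8] [array([ 457.6, -215.2]), np.float64(63.6)]
```

```bash
cat >> h.py <<'E'
def rel(*targets,yaw=None):
    s=robot.state(); p=s['tool_pos']; Y=s['eef_rot'][2]; c,sn=np.cos(Y),np.sin(Y)
    A=np.array([[c,sn,0],[sn,-c,0],[0,0,-1]])
    print('t %.1f'%s['t'],'pos',p.round(1),'yaw %.3f'%Y,'F',s['wrist_force'].round(1),'w %.1f'%s['width'])
    if yaw is not None: print('turn units',round(-np.degrees(yaw-Y)/8,2))
    for t in targets: print(np.round(A@(np.array(t)-p)/50,2), 'dist',round(np.linalg.norm(np.array(t)-p)))
E
python3 -c "
from h import *
rel((451,-15,231),(451,-15,150),yaw=.374)"
```

```text
t 0.1 pos [ 179.1 -519.7  230.8] yaw 0.332 F [-0.3  0.3 -0.2] w 85.6
turn units -0.3
[ 8.43 -7.77 -0.  ] dist 573
[ 8.43 -7.77  1.62] dist 579
```

```bash
python3 -m creep '[[[0.4,-0.4,0,0,0],[1.0,-0.9,0,0,0],[1.6,-1.5,0,-0.1,0],[2.2,-2.1,0,-0.1,0],[2.8,-2.7,0,-0.2,0],[3.4,-3.3,0,-0.3,0],[4.0,-3.8,0,-0.3,0],[4.6,-4.3,0,-0.3,0]]]'; python3 -m creep '[[[0.6,-0.6,0,0,0],[1.2,-1.1,0,0,0],[1.8,-1.7,0.1,0,0],[2.4,-2.2,0.3,0,0],[3.0,-2.7,0.6,0,0],[3.4,-3.1,0.9,0,0],[3.7,-3.4,1.2,0,0],[3.8,-3.45,1.4,0,0]]]'; python3 -c "
from h import *
rel((451,-15,138),(451,-15,134),yaw=.374)
snap('top','top1');snap('side','side1')"
```

```text
t: 0.9
tool_pos: [327.0, -240.1, 231.3]
eef_rot: [-3.141, 0.0, 0.373]
wrist_force: [0.7, -0.9, 0.0]
width: -0.1
t: 1.7
tool_pos: [440.4, -10.1, 160.2]
eef_rot: [-3.14, 0.001, 0.376]
wrist_force: [0.8, -0.8, 0.2]
width: -0.3
t 1.7 pos [440.4 -10.1 160.2] yaw 0.376 F [ 0.8 -0.8  0.2] w -0.3
turn units 0.02
[0.16 0.17 0.44] dist 25
[0.16 0.17 0.52] dist 29
```

View pics/side1.png

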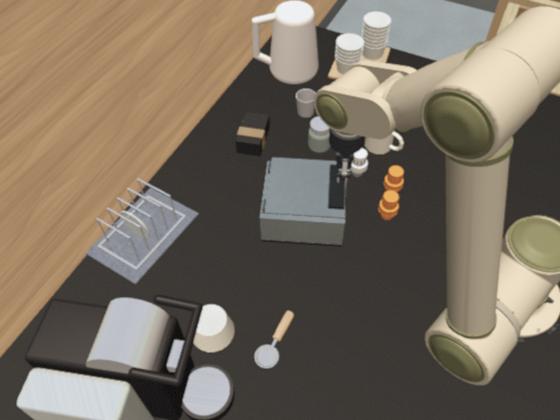

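View pics/top1.png

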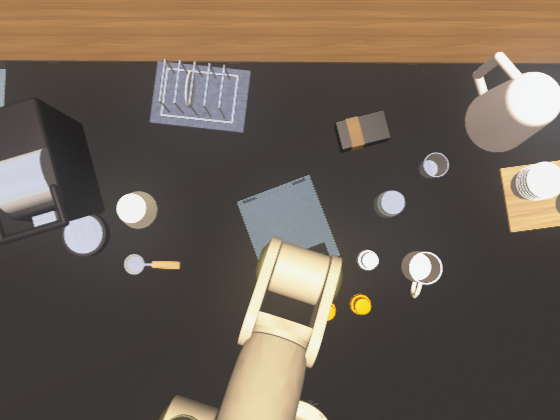

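```bash
python3 -m creep '[[[0.08,0.08,0.2,0,0],[0.16,0.17,0.44,0,0],[0.16,0.17,0.52,0,0],[0.16,0.17,0.56,0,0],[0.16,0.17,0.58,0,0],[0.16,0.17,0.6,0,0],[0.16,0.17,0.6,0,0]]]'; python3 -c "
from h import *
rel((451,-15,128),(451,-15,124))"
```

```text
t: 2.5
tool_pos: [451.0, -16.8, 131.5]
eef_rot: [3.141, -0.0, 0.374]
wrist_force: [0.3, 0.2, -0.4]
width: 0.2
t 2.5 pos [451.  -16.8 131.5] yaw 0.374 F [ 0.3  0.2 -0.4] w 0.2
[ 0.01 -0.03  0.07] dist 4
[ 0.01 -0.03  0.15] dist 8
```

```bash
python3 -m creep '[[[0,0,0.02,0,0],[0,0,0.04,0,0],[0,0,0.06,0,0],[0,0,0.06,0,0]]]';python3 -m creep '[[[0,0,0.02,0,0],[0,0,0.04,0,0],[0,0,0.04,0,0]]]'
```

```text
t: 2.9
tool_pos: [451.0, -16.8, 128.3]
eef_rot: [-3.142, 0.0, 0.374]
wrist_force: [-1.0, 0.5, 1.1]
width: 0.3
t: 3.2
tool_pos: [450.9, -16.9, 126.3]
eef_rot: [-3.142, 0.0, 0.374]
wrist_force: [-2.0, -0.6, 3.4]
width: -0.1
```

Contact is at about z 128.5, as measured. I'll press on in small steps.

```bash
python3 -m creep '[[[0,0,0.02,0,0],[0,0,0.04,0,0],[0,0,0.04,0,0]]]';python3 -m creep '[[[0,0,0.02,0,0],[0,0,0.03,0,0],[0,0,0.03,0,0]]]'
```

```text
t: 3.5
tool_pos: [450.9, -16.9, 124.4]
eef_rot: [3.142, 0.0, 0.374]
wrist_force: [-3.4, -0.8, 5.0]
width: -0.0
t: 3.8
tool_pos: [450.8, -16.9, 123.0]
eef_rot: [3.141, 0.0, 0.374]
wrist_force: [-4.2, -1.4, 7.9]
width: -0.1
```

```bash
python3 -m creep '[[[0,0,0.01,0,0],[0,0,0.02,0,0],[0,0,0.02,0,0]]]'
```

```text
t: 4.1
tool_pos: [450.8, -16.9, 122.2]
eef_rot: [3.141, 0.0, 0.374]
wrist_force: [-6.0, -0.8, 10.4]
width: -0.2
```

```bash
python3 -m creep '[[[0,0,0.01,0,0],[0,0,0.01,0,0]]]'; python3 -m creep '[[[0,0,-0.1,0,0],[0,0,-0.4,0,0],[-0.3,0,-1.0,0,0],[-1.0,0,-1.8,0,0],[-1.8,0,-2.4,0,0],[-2.6,0,-2.6,0,0],[-3,0,-2.6,0,0],[-3,0,-2.6,0,0]]]'; python3 -c "
from h import *
snap('side','side2')"
```

```text
t: 4.3
tool_pos: [450.8, -16.9, 121.9]
eef_rot: [3.141, 0.0, 0.374]
wrist_force: [-5.7, -0.8, 12.2]
width: 0.1
t: 5.1
tool_pos: [310.1, -72.0, 251.7]
eef_rot: [3.14, -0.001, 0.371]
wrist_force: [0.8, -0.1, -0.2]
width: -0.1
```

View pics/side2.png

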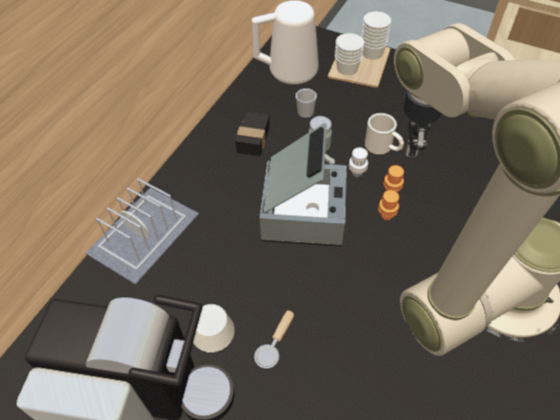

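```bash
python3 -c "
from h import *
rel((453,-179,180),(453,-179,50))"
```

```text
t 5.2 pos [311.1 -71.8 251.5] yaw 0.372 F [ 0.9 -0.  -0.5] w -0.2
[1.87 3.03 1.43] dist 192
[1.87 3.03 4.03] dist 269
```

```bash
python3 -m creep '[[[0.2,0.4,0,0,1],[0.7,1.1,0.1,0,1],[1.2,1.9,0.4,0,1],[1.6,2.6,0.8,0,1],[1.85,3,1.2,0,1],[1.87,3.03,1.4,0,1],[1.87,3.03,1.4,0,1]]]'; python3 -c "
from h import *
snap('top','top3');snap('side','side3')
rel((453,-179,110),(453,-179,50),yaw=.374)"
```

```text
t: 5.85
tool_pos: [453.8, -177.7, 179.3]
eef_rot: [-3.138, 0.002, 0.374]
wrist_force: [-0.2, -0.6, 0.1]
width: 85.6
t 6.0 pos [ 453.7 -177.8  181.6] yaw 0.374 F [ 0.5 -0.3  0.4] w 85.4
turn units 0.0
[-0.02  0.02  1.43] dist 72
[-0.02  0.02  2.63] dist 132
```

View pics/side3.png

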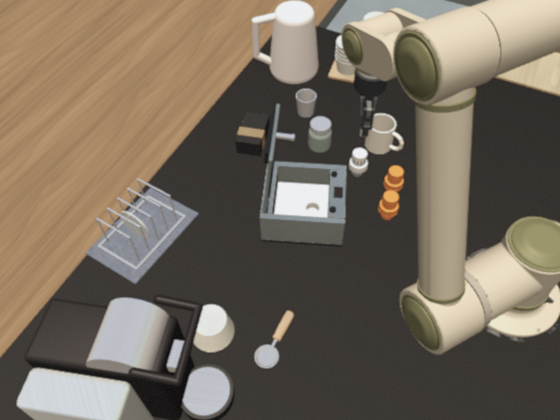

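View pics/top3.png

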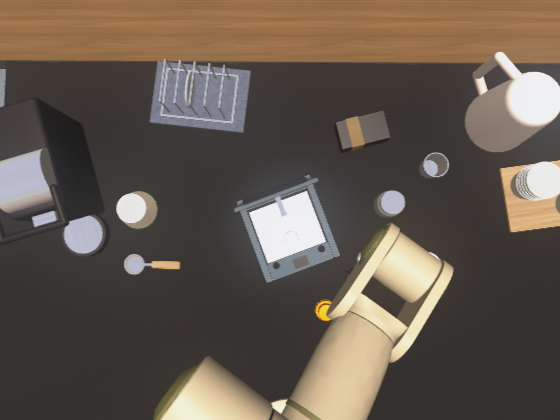

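The lid stands open at side (272,135), its tongue at (285,136). The socket hole shows at top (291,238) / side (312,206). I'll measure it while descending on the cartridge.

```bash
python3 - <<'E'
from h import *
for f,(u0,v0) in(('top3',(291,238)),('side3',(312,206))):
    c=load(f); a=c['pixels'][v0-45:v0+30,u0-50:u0+50]; cv2.imwrite('pics/z_%s.png'%f,cv2.resize(a,None,fx=7.5,fy=7.5,interpolation=cv2.INTER_CUBIC)[:,:,::-1])
    P=cloud(c)[v0-16:v0+16,u0-16:u0+16]; print(f,'floor z',np.nanmedian(P[...,2])); 
    print(np.round(P[::3,::3,2]).astype(int))
E
```

```text
top3 floor z 33.4964004022504
[[                  32                   30                   31
                    37                   35                   32
                    32                   37                   34
                    36                   34]
 [                  34                   35                   34
                    32                   35                   34
                    37                   34                   34
                    33                   32]
 [                  35                   33                   33
                    33                   38                   35
                    30                   35                   32
                    34                   38]
 [                  30                   32                   36
                    36                   30                    9
                    29                   31                   33
                    32                   38]
 [                  34                   33                   33
                    30                   12  
[... 1480 characters left out ...]
39                   37                   96
                   102 -9223372036854775808]]
side3 floor z 33.74033968891467
[[ 35  31  35  36  34  35  33  32  33  37  36]
 [ 33  33  29  36  36  33  34  35  32  36  31]
 [ 33  38  33  31  35  34  35  36  34  32  34]
 [ 33  38  33  34  32  36  31  30  31  35  35]
 [ 37  35  29  34  35  31  31  32  32  37  31]
 [ 34  35  36  33  23  16  24  23  33  38  34]
 [ 33  31  30  31  11   8   7  17  35  36  33]
 [ 30  37  34  35   8   6   9  35  34  36  34]
 [ 33  33  34  32  31  34  32  33  34  34  38]
 [101 100  99  98 103  97  97 100  99 100  98]
 [ 99  97  99 101  99 100 103 100 103  97 100]]<stdin>:5: RuntimeWarning: invalid value encountered in cast
```

```bash
python3 -m creep '[[[-0.01,0.02,0.5,0,1],[-0.02,0.02,1.0,0,1],[-0.02,0.02,1.5,0,1],[-0.02,0.02,2.0,0,1],[-0.02,0.02,2.4,0,1],[-0.02,0.02,2.6,0,1],[-0.02,0.02,2.6,0,1]]]'; python3 -c "
from h import *
snap('side','side4')
rel((453,-179,50))"
```

```text
t: 6.65
tool_pos: [453.0, -179.4, 51.4]
eef_rot: [-3.141, 0.0, 0.374]
wrist_force: [0.5, -0.1, -0.1]
width: 85.4
t 6.7 pos [ 453.4 -179.7   52.1] yaw 0.374 F [ 0.  -0.  -0.5] w 85.7
[-0.   -0.02  0.04] dist 2
```

View pics/side4.png

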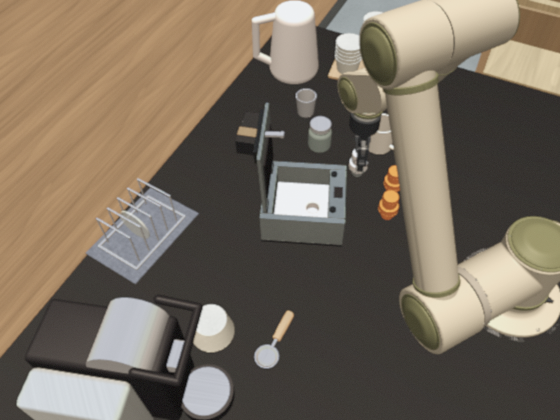

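View pics/z_top3.png

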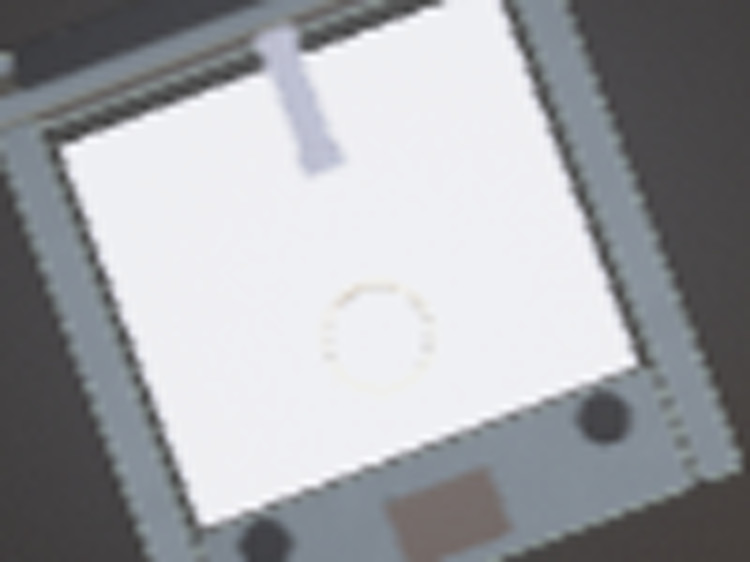

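View pics/z_side3.png

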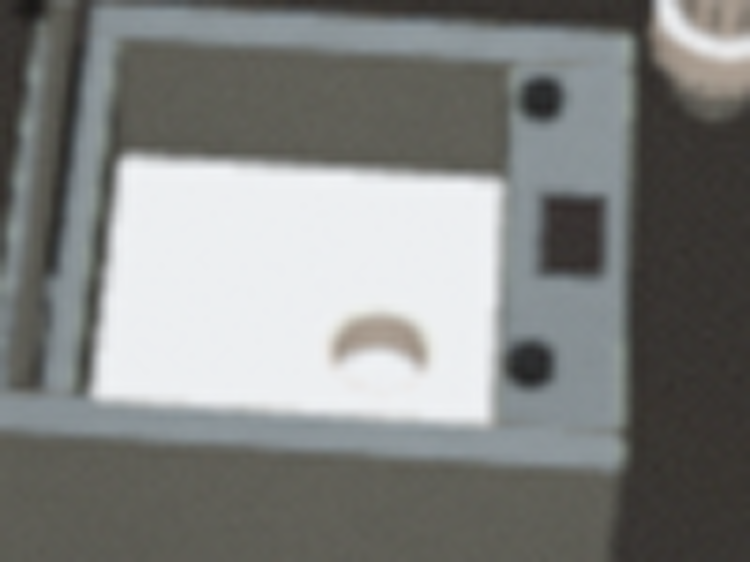

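```bash
python3 -m creep '[[[0,-0.02,0.04,0,0.2],[0,-0.02,0.04,0,0.2],[0,-0.02,0.04,0,0.2],[0,-0.02,0.04,0,0.2],[0,-0.02,0.04,0,0],[0,-0.02,0.04,0,0],[0,-0.02,0.04,0,0],[0,-0.02,0.04,0,0]]]';  python3 - <<'E'
from h import *
for f,u,v in(('top3',291.2,237.5),('side3',312.1,207.2)):
    c=load(f); print(f,plane(c,u,v,34).round(1))
# hole bottom points from depth
for f,(u0,v0) in(('top3',(291,238)),):
    c=load(f); P=cloud(c)[v0-14:v0+14,u0-14:u0+14].reshape(-1,3); Q=P[(P[:,2]<24)]; print(len(Q),Q.mean(0),cv2.minEnclosingCircle(Q[:,:2].astype(np.float32)))
c=load('top3');P=cloud(c); m=(abs(P[...,2]-34)<7)&(c['pixels'].min(2)>150)&(abs(P[...,0]-520)<110)&(abs(P[...,1]-12)<110)
v,u=np.nonzero(m); Q=np.array([plane(c,a,b,34) for a,b in zip(u,v)]); print('floor',cv2.minAreaRect(Q[:,:2].astype(np.float32)))
# unit rim z~100
for f in('top3','side3'):
    c=load(f);P=cloud(c); m=(abs(P[...,2]-100)<7)&(abs(P[...,0]-520)<120)&(abs(P[...,1]-12)<120)
    v,u=np.nonzero(m); Q=np.array([plane(c,a,b,100) for a,b in zip(u,v)]); r=cv2.minAreaRect(Q[:,:2].astype(np.float32)); print(f,'rim',r)
E
```

```text
t: 7.5
tool_pos: [453.2, -179.2, 50.0]
eef_rot: [3.14, -0.001, 0.374]
wrist_force: [-1.8, -0.8, 6.2]
width: 36.5
top3 [503.    2.3  34. ]
side3 [502.4   5.6  34. ]
146 [503.50039809   4.05850313  10.26563035] ((503.33612060546875, 4.049746036529541), 16.423513412475586)
floor ((529.3136596679688, 13.618721008300781), (131.66172790527344, 149.9178009033203), 21.394155502319336)
top3 rim ((523.5286865234375, 11.940589904785156), (198.6841278076172, 179.49754333496094), 21.44338035583496)
side3 rim ((521.8552856445312, 16.64855194091797), (199.31402587890625, 184.6505126953125), 21.491798400878906)
```

```bash
python3 -m creep '[[[0,0,-0.2,0,0],[0,0,-0.8,0,0],[0,0,-1.6,0,0],[0,0,-2.4,0,0],[0,0,-2.8,0,0],[0,0,-2.8,0,0]]]'; python3 - <<'E'
from h import *
rel((502.8,3.8,190),(502.8,3.8,170))
p=robot.state()['tool_pos']
for n in('top','side'):
    c=snap(n,n+'5'); P=cloud(c)-p; ok=(np.hypot(P[...,0],P[...,1])<130)
    for z in range(0,420,30):
        Q=P[ok&(P[...,2]>=z)&(P[...,2]<z+30)]
        if len(Q): 
            r=Q[:,:2]@np.array([.9307,.3657]); l=Q[:,:2]@np.array([-.3657,.9307]); print(n,z,len(Q),'ux',np.percentile(r,[1,99]).round(),'uy',np.percentile(l,[1,99]).round())
E
```

```text
t: 8.1
tool_pos: [453.6, -179.3, 192.5]
eef_rot: [3.137, -0.003, 0.374]
wrist_force: [0.1, -0.3, -1.4]
width: 36.1
t 8.1 pos [ 453.6 -179.3  192.5] yaw 0.374 F [ 0.1 -0.3 -1.4] w 36.1
[ 2.25 -3.05  0.05] dist 190
[ 2.25 -3.05  0.45] dist 191
top 30 1 ux [11. 11.] uy [52. 52.]
top 60 2 ux [11. 11.] uy [55. 59.]
top 90 7 ux [ 8. 12.] uy [62. 68.]
top 210 66 ux [-77.  40.] uy [ 14. 104.]
top 240 465 ux [-78.  71.] uy [-57. 126.]
top 270 3712 ux [-74.  66.] uy [-56. 113.]
top 300 3695 ux [-106.   50.] uy [-35. 125.]
top 330 941 ux [-94. -36.] uy [ 75. 122.]
side 0 122 ux [-19.  18.] uy [-8. 38.]
side 30 50 ux [-13.  12.] uy [-20.  57.]
side 60 137 ux [-17.  16.] uy [-15.  68.]
side 90 234 ux [-19.  18.] uy [ 0. 72.]
side 120 288 ux [-36.  36.] uy [ 7. 43.]
side 150 336 ux [-30.  36.] uy [ 2. 43.]
side 180 33 ux [ 3. 50.] uy [19. 42.]
side 210 214 ux [-0. 69.] uy [  5. 111.]
side 240 599 ux [-12.  72.] uy [ -0. 128.]
side 270 1449 ux [-58.  66.] uy [-40. 126.]
side 300 971 ux [-89.  46.] uy [-26. 128.]
side 330 4 ux [-53. -49.] uy [81. 85.]
```

View pics/side5.png

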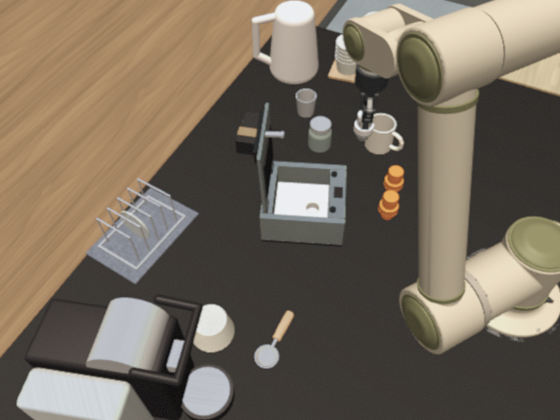

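```bash
python3 -m creep '[[[0.3,-0.4,0,0,0],[0.8,-1.1,0,0,0],[1.3,-1.8,0,0,0],[1.8,-2.5,0,0,0],[2.1,-2.9,0,0,0],[2.25,-3.05,0,0,0],[2.25,-3.05,0,0,0],[2.25,-3.05,0,0,0]]]'; python3 - <<'E'
from h import *
rel((502.8,3.8,190),(502.8,3.8,160))
p=robot.state()['tool_pos']
for n in('top','side'):
    c=snap(n,n+'6'); P=cloud(c)-p; ok=(np.hypot(P[...,0],P[...,1])<130)
    for z in range(180,330,20):
        Q=P[ok&(P[...,2]>=z)&(P[...,2]<z+20)]
        if len(Q): 
            r=Q[:,:2]@np.array([.9307,.3657]); l=Q[:,:2]@np.array([-.3657,.9307]); print(n,z,len(Q),'ux',np.percentile(r,[1,99]).round(),'uy',np.percentile(l,[1,99]).round())
            k=np.abs(l)<25
            if k.any(): print('    mid ux max',np.percentile(r[k],98).round())
E
```

```text
t: 9.0
tool_pos: [501.6, 3.4, 188.6]
eef_rot: [-3.141, 0.001, 0.373]
wrist_force: [0.0, -0.1, -1.6]
width: 36.8
t 9.0 pos [501.6   3.4 188.6] yaw 0.373 F [ 0.  -0.1 -1.6] w 36.8
[ 0.03  0.   -0.03] dist 2
[0.03 0.   0.57] dist 29
top 220 19 ux [-82.   4.] uy [-48.  81.]
    mid ux max -56.0
top 240 58 ux [-90.  59.] uy [-57.  81.]
    mid ux max 59.0
top 260 634 ux [-76.  66.] uy [-70.  73.]
    mid ux max 67.0
top 280 2806 ux [-52.  58.] uy [-63.  63.]
    mid ux max 53.0
top 300 1928 ux [-124.   41.] uy [-51. 106.]
    mid ux max 20.0
top 320 2085 ux [-122.  -27.] uy [ -4. 108.]
    mid ux max -78.0
side 180 21 ux [-6. 23.] uy [32. 41.]
side 200 38 ux [11. 52.] uy [35. 65.]
side 220 238 ux [-37.  65.] uy [28. 97.]
side 240 523 ux [-59.  69.] uy [ 26. 114.]
    mid ux max 69.0
side 260 766 ux [-61.  67.] uy [-15. 114.]
    mid ux max 67.0
side 280 1658 ux [-67.  57.] uy [-53. 113.]
    mid ux max 33.0
side 300 1197 ux [-99.  40.] uy [-47. 113.]
    mid ux max 12.0
side 320 778 ux [-117.  -27.] uy [ -2. 111.]
    mid ux max -81.0
```

View pics/side6.png

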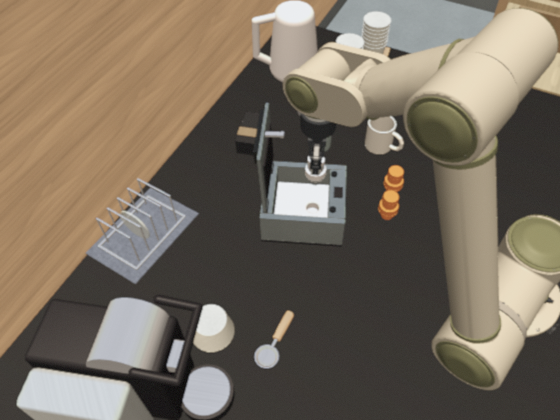

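View pics/top6.png

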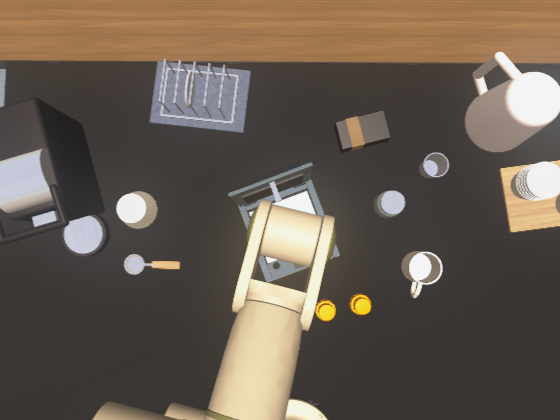

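```bash
python3 - <<'E'
from h import *
C=np.array([522.9,13.])
for f in('top3','side3','side6'):
    c=load(f);P=cloud(c); d=P[...,:2]-C; ux=d@np.array([.9307,.3657]); uy=d@np.array([-.3657,.9307]); z=P[...,2]
    m=(ux>20)&(ux<130)&(abs(uy)<95)&(z>130)&(z<320)
    for lo in range(130,320,20):
        k=m&(z>=lo)&(z<lo+20)
        if k.sum()>3: print(f,lo,k.sum(),'ux',np.percentile(ux[k],[1,10,50,99]).round(),'uy',np.percentile(uy[k],[1,99]).round())
    k=m&(ux<75)&(z>240); 
    if k.sum(): print(' tongue',k.sum(),ux[k].min().round(),np.percentile(uy[k],[2,98]).round(),np.percentile(z[k],[2,98]).round())
E
```

```text
top3 230 10 ux [62. 62. 68. 76.] uy [-84.  76.]
top3 250 75 ux [61. 61. 62. 81.] uy [-80.  72.]
top3 270 127 ux [21. 25. 43. 80.] uy [-77.  71.]
top3 290 731 ux [59. 60. 67. 77.] uy [-84.  80.]
 tongue 861 21.0 [-80.  76.] [252. 301.]
side3 130 24 ux [78. 82. 85. 90.] uy [31. 88.]
side3 150 35 ux [75. 77. 80. 86.] uy [-55.  86.]
side3 170 31 ux [73. 74. 79. 86.] uy [16. 86.]
side3 190 36 ux [71. 72. 76. 83.] uy [-19.  87.]
side3 210 34 ux [69. 71. 75. 82.] uy [-13.  87.]
side3 230 39 ux [67. 68. 72. 80.] uy [14. 88.]
side3 250 108 ux [66. 67. 69. 85.] uy [-66.  86.]
side3 270 158 ux [28. 32. 57. 84.] uy [-40.  87.]
side3 290 435 ux [66. 67. 73. 84.] uy [-81.  84.]
 tongue 492 28.0 [-76.  86.] [247. 301.]
side6 130 41 ux [81. 81. 85. 92.] uy [-37.  87.]
side6 150 93 ux [81. 81. 82. 93.] uy [-58.  87.]
side6 170 94 ux [82. 82. 83. 93.] uy [-63.  86.]
side6 190 88 ux [83. 83. 83. 94.] uy [-55.  87.]
side6 210 102 ux [83. 83. 84. 95.] uy [-58.  87.]
side6 230 97 ux [84. 84. 85. 96.] uy [-72.  85.]
side6 250 177 ux [ 84.  85.  89. 104.] uy [-80.  85.]
side6 270 218 ux [ 50.  58.  89. 106.] uy [-72.  85.]
side6 290 458 ux [ 90.  90.  97. 108.] uy [-79.  84.]
 tongue 61 49.0 [-7.  6.] [284. 290.]
```

```bash
python3 - <<'E'
from h import *
c=load('side6'); a=c['pixels'][140:220,270:370]; cv2.imwrite('pics/z6.png',cv2.resize(a,None,fx=7.5,fy=7.5,interpolation=cv2.INTER_CUBIC)[:,:,::-1])
# project expectation: axis at TCP, body bottom z=22+d, d=188.6-50
K=c['camera_matrix'];T=np.linalg.inv(c['pose'])
def proj(p): q=T[:3,:3]@p+T[:3,3]; return np.array([K[0,0]*q[0]/-q[2]+K[0,2],K[1,1]*-q[1]/-q[2]+K[1,2]])
p=np.array([502.2,3.4,0])
for z in(0,22,46): 
    u=proj(p+[0,0,z+139]); print(z,u,(u-[270,140]+.5)*7.5)
P=cloud(c)[150:185,300:335].reshape(-1,3)
for lo,hi in((160,184),(139,160)):
    Q=P[(P[:,2]>lo)&(P[:,2]<hi)]; print(lo,len(Q),Q.mean(0),Q.min(0),Q.max(0))
E
```

```text
0 [314.02088466 180.04294386] [333.90663493 304.07207896]
22 [314.35639092 174.03849288] [336.42293188 259.03869661]
46 [314.7330275  167.29794527] [339.24770628 208.48458954]
160 148 [494.7027678   18.99736897 174.28476295] [476.09532859 -14.26400526 160.37570275] [523.79229638  30.10958327 183.76687264]
139 24 [496.52034587  14.87091316 145.2602669 ] [485.82392002   2.48194781 139.95200512] [509.94787942  19.39820904 150.53013387]
```

View pics/z6.png

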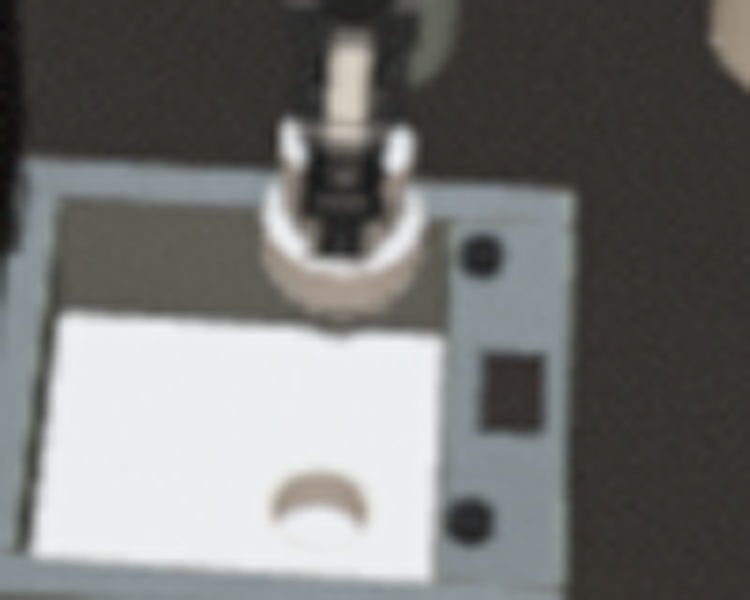

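```bash
python3 -m creep '[[[0.02,0,0.2,0,0],[0.02,0,0.6,0,0],[0.02,0,1.0,0,0],[0.02,0,1.4,0,0],[0.02,0,1.75,0,0],[0.02,0,1.95,0,0],[0.02,0,1.95,0,0],[0.02,0,1.95,0,0]]]'; python3 - <<'E'
from h import *
rel((502.8,4.2,86),(502.8,4.2,62))
c=snap('side','side7'); a=c['pixels'][150:230,260:360]; cv2.imwrite('pics/z7.png',cv2.resize(a,None,fx=7.5,fy=7.5,interpolation=cv2.INTER_CUBIC)[:,:,::-1])
E
```

```text
t: 9.9
tool_pos: [503.1, 4.3, 92.1]
eef_rot: [3.141, -0.0, 0.373]
wrist_force: [0.4, -0.2, -1.6]
width: 36.5
t 9.9 pos [503.1   4.3  92.1] yaw 0.373 F [ 0.4 -0.2 -1.6] w 36.5
[-0.01 -0.    0.12] dist 6
[-0.01 -0.    0.6 ] dist 30
```

View pics/z7.png

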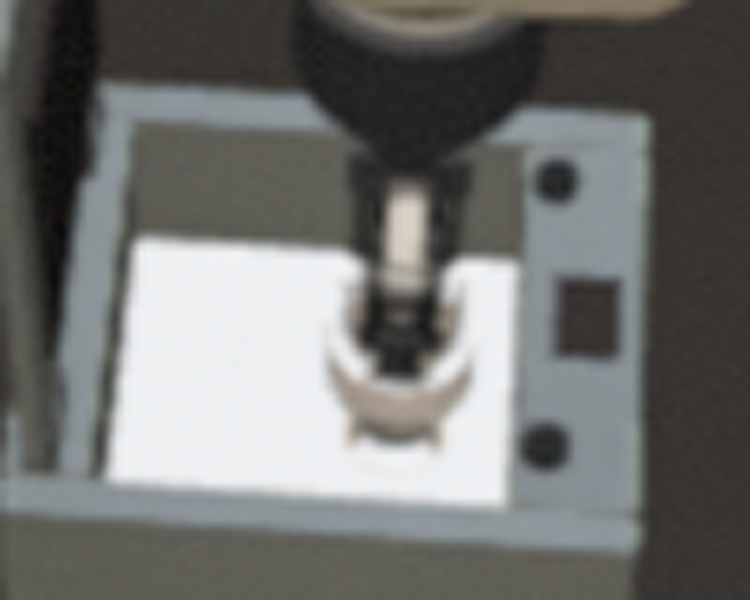

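View pics/side7.png

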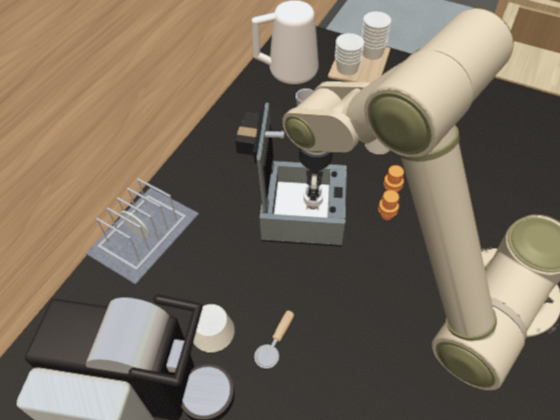

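```bash
python3 - <<'E'
from h import *
c=load('side7');K=c['camera_matrix'];T=np.linalg.inv(c['pose'])
def proj(p): q=np.asarray(p)@T[:3,:3].T+T[:3,3]; return np.stack([K[0,0]*q[:,0]/-q[:,2]+K[0,2],K[1,1]*q[:,1]/q[:,2]+K[1,2]],1)
a=np.linspace(0,2*np.pi,361)
def circ(x,y,z,r,n):
    p=(proj(np.c_[x+r*np.cos(a),y+r*np.sin(a),0*a+z])-[260,150]+.5)*7.5
    print(n,'cols',p[:,0].min().round(),p[:,0].max().round(),'rows',p[:,1].min().round(),p[:,1].max().round())
circ(503.1,4.3,42.1,15,'spigot bot'); circ(503.1,4.3,64.1,24,'body bot');circ(503.1,4.3,88.1,24,'body top')
circ(503,4,34,16.5,'hole')
im=c['pixels'][195:216,300:328]; print(im.min(2))
s=load('side3')['pixels'][195:216,300:328]; print(s.min(2))
E
```

```text
spigot bot cols 350.0 440.0 rows 379.0 451.0
body bot cols 325.0 470.0 rows 318.0 433.0
body top cols 326.0 473.0 rows 273.0 388.0
hole cols 346.0 444.0 rows 390.0 468.0
[[237 237 233 224 231 228 192 123  60  40  46  52  50  54  51  49  41  38
   60 103 164 211 230 235 236 237 238 232]
 [237 237 232 217 220 231 214 163 101  71  55  42  41  44  40  45  54  58
   83 136 191 222 226 228 234 237 238 231]
 [237 238 232 206 200 226 229 206 163 121  78  45  39  38  34  50  81  97
  135 188 223 228 213 224 235 238 239 230]
 [238 238 232 200 172 205 232 229 203 150  84  45  41  35  33  60 102 143
  193 224 233 220 196 222 236 237 239 231]
 [237 238 233 202 154 165 210 227 207 155  90  56  53  50  45  63 117 177
  221 233 223 185 174 221 236 238 238 230]
 [237 237 233 212 166 141 169 198 189 159 134 127 113 104  99 109 148 193
  220 215 183 144 166 221 236 238 239 230]
 [237 237 234 215 179 145 142 154 159 169 177 181 171 163 160 158 175 193
  186 166 144 140 184 224 236 238 238 227]
 [237 237 237 230 206 163 138 137 140 148 156 163 172 177 173 160 158 159
  149 138 139 162 208 231 237 238 235
[... 3285 characters left out ...]
237 236 237 237 237 236 230 232 235 237 237 237 237 237 237 237 233 218
  215 232 237 237 237 237 237 238 232 202]
 [236 237 237 237 236 237 236 235 235 235 236 237 236 237 237 237 236 234
  235 236 236 236 237 237 236 237 233 197]
 [237 237 237 237 237 236 237 237 235 233 234 236 236 237 235 236 235 236
  237 237 237 237 236 237 237 237 231 191]
 [237 237 237 237 237 237 237 237 237 236 236 236 235 236 236 236 237 237
  237 237 237 237 236 237 237 238 230 189]
 [233 234 236 237 237 237 237 238 237 237 237 237 237 237 238 238 237 237
  237 237 237 237 237 237 237 238 231 188]
 [213 216 223 227 227 227 228 228 229 229 230 231 231 233 234 233 234 234
  236 237 238 237 237 237 237 238 231 189]]
```

```bash
python3 -c "
from h import *
rel((502.8,6,86),(502.8,6,80))"; python3 -m creep '[[[0.0,-0.03,0.04,0,0],[0.0,-0.03,0.1,0,0],[0.0,-0.03,0.16,0,0],[0.0,-0.03,0.2,0,0],[0.0,-0.03,0.2,0,0]]]'
```

```text
t 9.9 pos [503.2   4.3  92.4] yaw 0.373 F [ 0.2  0.1 -1.3] w 36.5
[ 0.   -0.03  0.13] dist 7
[ 0.   -0.03  0.25] dist 13
t: 10.45
tool_pos: [502.3, 5.9, 81.6]
eef_rot: [3.141, 0.0, 0.374]
wrist_force: [0.4, -1.2, -1.7]
width: 36.8
```

```bash
python3 -m creep '[[[0,0,0.04,0,0],[0,0,0.08,0,0],[0,0,0.08,0,0]]]'; python3 -m creep '[[[0,0,0.04,0,0],[0,0,0.08,0,0],[0,0,0.08,0,0]]]'
```

```text
t: 10.75
tool_pos: [502.4, 5.8, 77.6]
eef_rot: [3.141, -0.0, 0.374]
wrist_force: [1.4, -2.0, -2.3]
width: 36.6
t: 11.05
tool_pos: [502.4, 5.8, 73.6]
eef_rot: [3.141, -0.0, 0.374]
wrist_force: [1.0, -2.2, -2.5]
width: 36.4
```

```bash
python3 -m creep '[[[0,0.02,0.04,0,0],[0,0.02,0.08,0,0],[0,0.02,0.12,0,0],[0,0.02,0.12,0,0]]]'; python3 -m creep '[[[0,0,0.04,0,0],[0,0,0.06,0,0],[0,0,0.08,0,0],[0,0,0.08,0,0]]]'
```

```text
t: 11.45
tool_pos: [502.4, 5.1, 67.5]
eef_rot: [-3.141, 0.001, 0.374]
wrist_force: [0.0, -0.7, -1.4]
width: 36.6
t: 11.85
tool_pos: [502.5, 5.0, 63.7]
eef_rot: [-3.141, 0.0, 0.374]
wrist_force: [-0.8, -0.6, -0.7]
width: 36.6
```

```bash
python3 -m creep '[[[0,0,0.02,0,0],[0,0,0.04,0,0],[0,0,0.04,0,0]]]'; python3 -m creep '[[[0,0,0.01,0,0],[0,0,0.02,0,0],[0,0,0.02,0,0]]]'
```

```text
t: 12.15
tool_pos: [502.8, 5.0, 62.3]
eef_rot: [3.141, -0.001, 0.374]
wrist_force: [-0.4, -0.3, 4.9]
width: 36.4
t: 12.45
tool_pos: [503.0, 5.0, 62.2]
eef_rot: [3.141, -0.001, 0.374]
wrist_force: [-3.7, -0.6, 14.6]
width: 36.1
```

```bash
python3 -m creep '[[[0,0,-0.04,0,0],[0,0,-0.04,0,0.65],[0,0,-0.04,0,0.65],[0,0,-0.04,0,0.65],[0,0,-0.04,0,0.65]]]'; python3 -m creep '[[[0,0,-0.1,0,0.65],[0,0,-0.4,0,0.65],[0,0,-0.9,0,0.65],[0,0,-1.6,0,0.65],[0,0,-2.4,0,0.65],[0,0,-3.2,0,0.65],[0,0,-4,0,0.65],[0,0,-4,0,0.65]]]';python3 - <<'E'
from h import *
c=snap('side','side8'); a=c['pixels'][100:230,250:370]; cv2.imwrite('pics/z8.png',cv2.resize(a,None,fx=4.5,fy=4.5,interpolation=cv2.INTER_CUBIC)[:,:,::-1])
P=cloud(c)[160:215,290:335].reshape(-1,3); Q=P[(P[:,2]>87)&(P[:,2]<98)]; print(len(Q),Q.mean(0))
E
```

```text
t: 12.95
tool_pos: [502.6, 5.0, 62.7]
eef_rot: [-3.141, 0.0, 0.374]
wrist_force: [0.1, 0.3, 0.2]
width: 55.5
t: 13.75
tool_pos: [504.2, 4.7, 268.3]
eef_rot: [3.136, -0.009, 0.374]
wrist_force: [0.6, 0.3, -0.2]
width: 55.5
380 [510.61890522 -26.2072472   93.55015918]
```

View pics/z8.png

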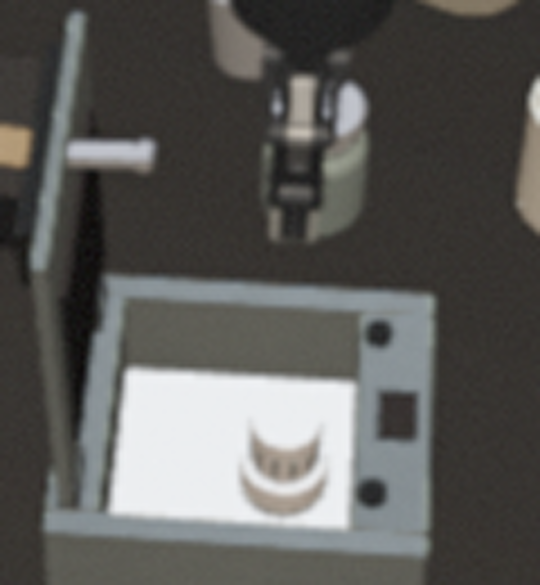

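```bash
cat >> h.py <<'E'
H=np.array([604.8,45.3]);UX=np.array([.9307,.3657])
def lidpt(th,r=173,bar=13.5,hw=11):
    a=-r*np.cos(th)+bar*np.sin(th)+hw; z=115+r*np.sin(th)+bar*np.cos(th)
    return (*(H+a*UX),z)
E
python3 -c "
from h import *
rel((504,4.7,345),(*(H+46*UX),345),(*(H+46*UX),287))
for th in np.arange(1.6,-.01,-.2): print(round(th,1),np.round(lidpt(th),1))"
```

```text
t 13.8 pos [503.2   4.9 265.3] yaw 0.374 F [-0.4 -0.5 -1. ] w 55.5
[ 0.01  0.01 -1.59] dist 80
[ 3.11 -0.01 -1.59] dist 175
[ 3.11 -0.01 -0.43] dist 157
1.6 [632.3  56.1 287.5]
1.4 [600.1  43.4 287.8]
1.2 [568.4  31.  281.1]
1.0 [538.6  19.3 267.9]
0.8 [511.9   8.8 248.5]
0.6 [ 4.892e+02 -1.000e-01  2.238e+02]
0.4 [471.6  -7.  194.8]
0.2 [459.7 -11.7 162.6]
0.0 [454.  -13.9 128.5]
```

```bash
python3 -m creep '[[[0,0,-0.4,0,0],[0,0,-0.9,0,0],[0,0,-1.4,0,0],[0.4,0,-1.8,0,0],[1.0,0,-1.8,0,0],[1.6,0,-1.8,0,0],[2.2,0,-1.8,0,0],[2.6,0,-1.8,0,0]]]';  python3 -m creep '[[[0.4,0,0,0,0],[0.65,0,0,0,0],[0.65,0,0,0,0]]]'; python3 -c "
from h import *
rel((*(H+46*UX),345),(*(H+46*UX),287));snap('side','side9');snap('top','top9')"
```

```text
t: 14.6
tool_pos: [624.9, 53.1, 350.7]
eef_rot: [-3.14, 0.003, 0.374]
wrist_force: [1.0, 1.0, 0.7]
width: 0.2
t: 14.9
tool_pos: [654.7, 64.7, 350.3]
eef_rot: [-3.14, 0.003, 0.374]
wrist_force: [-0.2, 0.2, 0.7]
width: 0.3
t 14.9 pos [654.7  64.7 350.3] yaw 0.374 F [-0.2  0.2  0.7] w 0.3
[-0.15 -0.    0.11] dist 9
[-0.15 -0.    1.27] dist 64
```

View pics/side9.png

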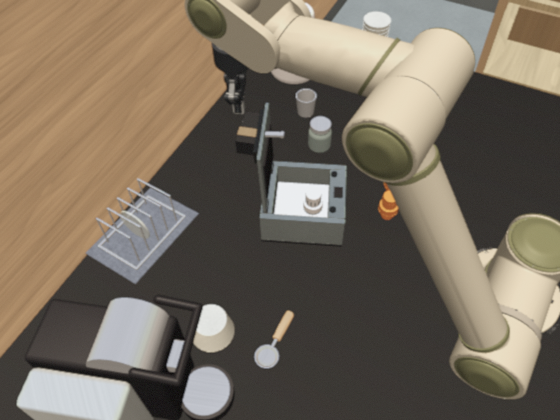

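View pics/top9.png

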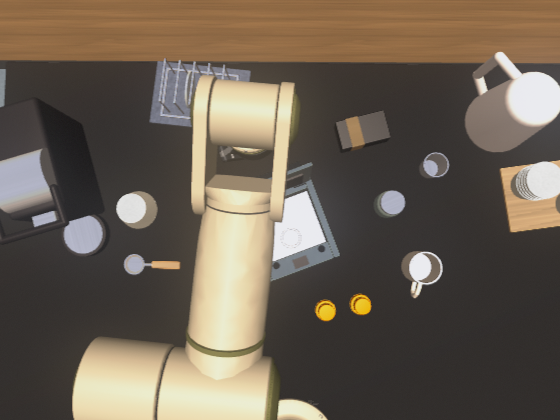

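```bash
python3 -m creep '[[[0,0,0.3,0,0],[0,0,0.7,0,0],[0,0,1.1,0,0],[0,0,1.27,0,0],[-0.1,0,1.27,0,0],[-0.15,0,1.27,0,0],[-0.15,0,1.27,0,0]]]'; python3 -c "
from h import *
snap('side','side10')
rel(lidpt(1.6),lidpt(1.5),lidpt(1.4),lidpt(1.3),lidpt(1.2))"
```

```text
t: 15.7
tool_pos: [646.8, 61.3, 290.9]
eef_rot: [3.141, -0.002, 0.373]
wrist_force: [-0.2, 0.2, 1.5]
width: -0.0
t 15.8 pos [646.9  61.4 290.6] yaw 0.373 F [-0.3  1.1  0.2] w -0.0
[-0.31 -0.01  0.06] dist 16
[-0.66 -0.01  0.04] dist 33
[-1.   -0.01  0.06] dist 50
[-1.35 -0.01  0.11] dist 68
[-1.68 -0.01  0.19] dist 85
```

View pics/side10.png

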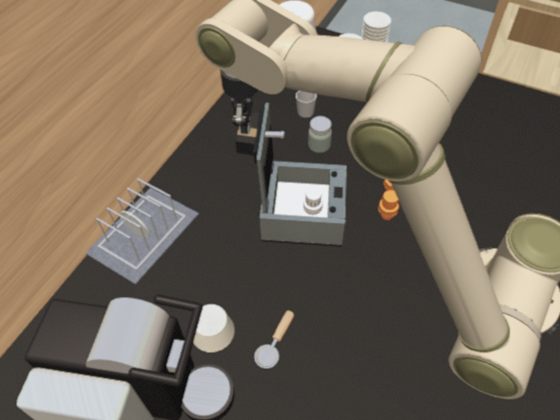

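```bash
python3 -m creep '[[[-0.1,0,0.02,0,0],[-0.2,0,0.03,0,0],[-0.3,0,0.04,0,0],[-0.4,0,0.04,0,0],[-0.5,0,0.04,0,0],[-0.6,0,0.04,0,0]]]'; python3 -m creep '[[[-0.1,0,0,0,0],[-0.2,0,0.01,0,0],[-0.3,0,0.02,0,0],[-0.4,0,0.03,0,0],[-0.5,0,0.04,0,0],[-0.6,0,0.05,0,0]]]';  python3 -c "
from h import *
snap('side','side11')
rel(lidpt(1.4),lidpt(1.3),lidpt(1.2),lidpt(1.1),lidpt(1.))"
```

```text
t: 16.35
tool_pos: [618.7, 50.5, 287.5]
eef_rot: [3.141, -0.0, 0.374]
wrist_force: [0.3, 1.4, 0.6]
width: 0.1
t: 16.95
tool_pos: [590.6, 39.5, 284.7]
eef_rot: [-3.141, 0.0, 0.374]
wrist_force: [0.9, 0.3, -0.3]
width: 0.0
t 17.0 pos [590.2  39.4 284.7] yaw 0.374 F [ 0.9 -0.2  0.1] w 0.0
[ 0.21 -0.   -0.06] dist 11
[-0.13 -0.   -0.01] dist 6
[-0.47 -0.    0.07] dist 24
[-0.79 -0.    0.19] dist 41
[-1.11 -0.    0.34] dist 58
```

View pics/side11.png

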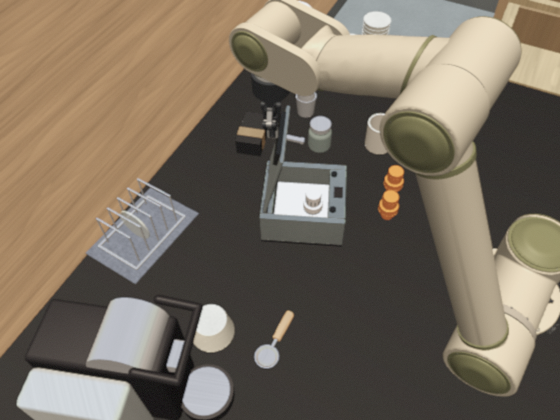

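```bash
python3 -m creep '[[[-0.12,0,0,0,0],[-0.24,0,0.02,0,0],[-0.36,0,0.05,0,0],[-0.47,0,0.08,0,0],[-0.58,0,0.12,0,0],[-0.68,0,0.16,0,0],[-0.79,0,0.2,0,0]]]'; python3 -c "
from h import *
rel(*[lidpt(t) for t in (1.1,1.,.9,.8,.7,.6)])"
```

```text
t: 17.7
tool_pos: [553.9, 25.1, 274.8]
eef_rot: [3.141, -0.0, 0.374]
wrist_force: [1.0, -0.2, -0.0]
width: 0.0
t 17.7 pos [553.9  25.1 274.8] yaw 0.374 F [ 1.  -0.2 -0. ] w 0.0
[-0.01 -0.   -0.01] dist 1
[-0.33 -0.    0.14] dist 18
[-0.62 -0.    0.32] dist 35
[-0.9  -0.    0.53] dist 52
[-1.16 -0.    0.76] dist 69
[-1.39 -0.    1.02] dist 86
```

```bash
python3 -m creep '[[[-0.17,0,0.07,0,0],[-0.33,0,0.14,0,0],[-0.48,0,0.23,0,0],[-0.62,0,0.32,0,0],[-0.76,0,0.42,0,0],[-0.9,0,0.53,0,0]]]'; python3 -c "
from h import *
snap('side','side12')
rel(*[lidpt(t) for t in (.8,.7,.6,.5,.4,.3)])"
```

```text
t: 18.3
tool_pos: [511.8, 8.6, 248.0]
eef_rot: [3.141, -0.0, 0.374]
wrist_force: [-0.1, 0.2, 1.3]
width: -0.2
t 18.4 pos [510.8   8.5 247.1] yaw 0.373 F [0.  1.1 0.5] w -0.2
[ 0.02  0.   -0.03] dist 2
[-0.23  0.    0.21] dist 16
[-0.46  0.    0.47] dist 33
[-0.67  0.    0.75] dist 50
[-0.84  0.    1.05] dist 67
[-0.99  0.    1.36] dist 84
```

View pics/side12.png

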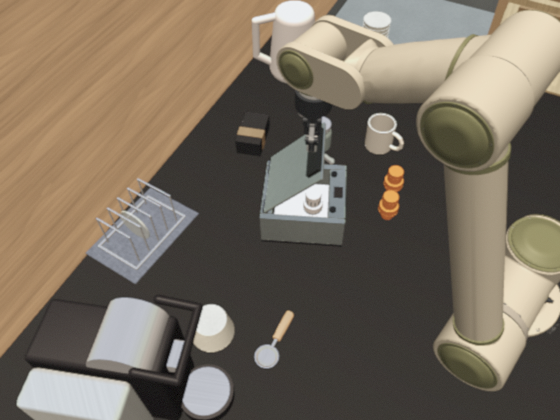

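```bash
python3 -m creep '[[[-0.12,0,0.1,0,0],[-0.23,0,0.21,0,0],[-0.35,0,0.34,0,0],[-0.46,0,0.47,0,0],[-0.57,0,0.61,0,0],[-0.67,0,0.75,0,0]]]'; python3 -m creep '[[[-0.09,0,0.15,0,0],[-0.17,0,0.3,0,0],[-0.25,0,0.45,0,0],[-0.32,0,0.6,0,0],[-0.32,0,0.6,0,0]]]';  python3 -c "
from h import *
snap('side','side13')
rel(*[lidpt(t) for t in (.3,.2,.15,.1,.05,0,-.02)])"
```

```text
t: 18.95
tool_pos: [480.7, -3.6, 210.2]
eef_rot: [-3.142, 0.0, 0.374]
wrist_force: [0.8, -0.2, 1.3]
width: -0.4
t: 19.45
tool_pos: [465.7, -9.2, 179.8]
eef_rot: [-3.14, 0.001, 0.373]
wrist_force: [-0.0, 0.8, 1.9]
width: 0.0
t 19.5 pos [466.   -9.2 180.4] yaw 0.374 F [-0.6  0.4  1.4] w -0.0
[-0.02  0.    0.03] dist 2
[-0.14  0.    0.36] dist 19
[-0.18  0.    0.52] dist 28
[-0.21  0.    0.69] dist 36
[-0.24  0.    0.87] dist 45
[-0.26  0.    1.04] dist 53
[-0.26  0.    1.11] dist 57
```

View pics/side13.png

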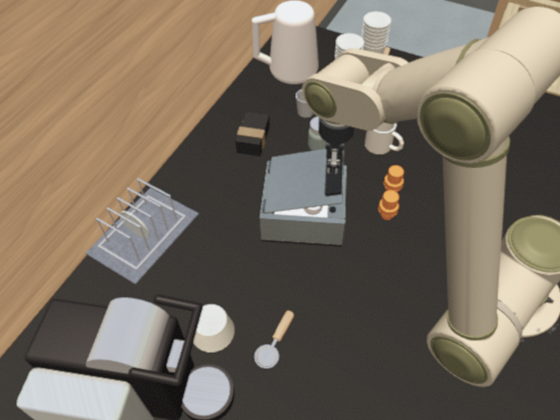

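```bash
python3 -m creep '[[[-0.07,0,0.1,0,0],[-0.11,0,0.2,0,0],[-0.14,0,0.3,0,0],[-0.16,0,0.4,0,0],[-0.18,0,0.5,0,0],[-0.2,0,0.6,0,0],[-0.2,0,0.6,0,0]]]'; python3 -m creep '[[[-0.02,0,0.06,0,0],[-0.03,0,0.12,0,0],[-0.04,0,0.18,0,0],[-0.05,0,0.24,0,0],[-0.05,0,0.24,0,0]]]'
```

```text
t: 20.2
tool_pos: [456.6, -12.9, 150.1]
eef_rot: [-3.141, 0.001, 0.374]
wrist_force: [-0.2, -0.4, 1.5]
width: -0.1
t: 20.7
tool_pos: [454.7, -13.8, 138.5]
eef_rot: [-3.141, 0.0, 0.374]
wrist_force: [0.2, 1.6, 1.2]
width: -0.2
```

```bash
python3 -m creep '[[[0,0,0.06,0,0],[0,0,0.12,0,0],[0,0,0.16,0,0],[0,0,0.2,0,0],[0,0,0.2,0,0]]]'; python3 -m creep '[[[0,0,0.02,0,0],[0,0,0.04,0,0],[0,0,0.06,0,0],[0,0,0.06,0,0]]]'
```

```text
t: 21.2
tool_pos: [454.6, -13.8, 128.6]
eef_rot: [-3.141, 0.0, 0.374]
wrist_force: [-1.7, -0.6, 2.4]
width: 0.1
t: 21.6
tool_pos: [454.7, -13.8, 125.8]
eef_rot: [3.142, 0.0, 0.374]
wrist_force: [-1.5, -1.2, 3.7]
width: 0.2
```

```bash
python3 -m creep '[[[0,0,0.02,0,0],[0,0,0.04,0,0],[0,0,0.06,0,0],[0,0,0.06,0,0]]]'; python3 -m creep '[[[0,0,0.01,0,0],[0,0,0.02,0,0],[0,0,0.02,0,0]]]'
```

```text
t: 22.0
tool_pos: [454.5, -13.9, 123.1]
eef_rot: [3.141, 0.0, 0.374]
wrist_force: [-4.5, -1.2, 8.5]
width: -0.2
t: 22.3
tool_pos: [454.5, -13.9, 122.5]
eef_rot: [3.141, -0.0, 0.374]
wrist_force: [-4.7, -0.4, 12.9]
width: 0.2
```

```bash
python3 -m creep '[[[0,0,-0.05,0,0],[0,0,-0.1,0,0],[0,0,-0.16,0,0],[0,0,-0.26,0,0],[0,0,-0.26,0,0]]]'; python3 -m creep '[[[0,0,-0.2,0,0],[0,0,-0.8,0,0],[-0.5,0,-1.5,0,0],[-1.3,0,-2,0,0],[-2.2,0,-2.2,0,0],[-3,0,-2.2,0,0],[-3,0,-2.2,0,0],[-3,0,-2.2,0,0]]]'; python3 - <<'E'
import subprocess
from h import *
rel((0,0,0))
for n in('side','top'):
    c=snap(n,n+'14'); P=cloud(c); d=P[...,:2]-(H-88*UX); ux=d@UX; uy=d@np.array([-.3657,.9307])
    for lo in(-60,-20,20,60):
        k=(ux>lo)&(ux<lo+30)&(abs(uy)<60)&(P[...,2]>95); print(n,lo,np.median(P[...,2][k]).round(2))
E
```

```text
t: 22.8
tool_pos: [455.1, -13.8, 135.3]
eef_rot: [3.141, -0.001, 0.374]
wrist_force: [0.9, -0.5, 0.1]
width: -0.4
t: 23.6
tool_pos: [315.0, -68.8, 245.5]
eef_rot: [3.14, -0.001, 0.372]
wrist_force: [0.1, -0.4, -0.3]
width: -0.4
t 23.6 pos [315.  -68.8 245.5] yaw 0.372 F [ 0.1 -0.4 -0.3] w -0.4
[-5.37 -3.57  4.91] dist 405
side -60 118.65
side -20 118.36
side 20 118.32
side 60 118.42
top -60 119.16
top -20 118.77
top 20 118.82
top 60 118.78
```

View pics/side14.png

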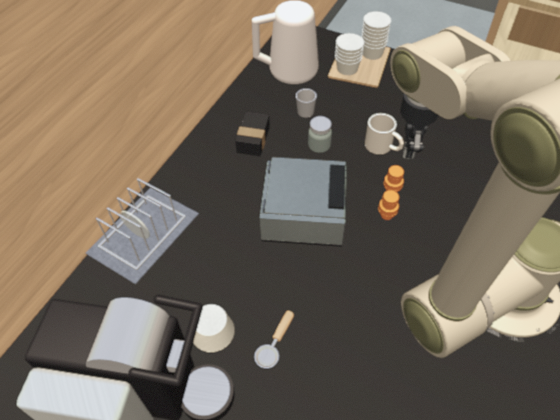

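The lid is level and latched, and the bystanders look unmoved. I'll let it settle, recheck, then hand in.

```bash
python3 -m creep '[[[0,0,0,0,0],[0,0,0,0,0],[0,0,0,0,0],[0,0,0,0,0],[0,0,0,0,0],[0,0,0,0,0]]]'; python3 - <<'E'
from h import *
c=snap('side','side15'); P=cloud(c); d=P[...,:2]-(H-88*UX); ux=d@UX; uy=d@np.array([-.3657,.9307])
for lo in(-60,60):
    k=(ux>lo)&(ux<lo+30)&(abs(uy)<60)&(P[...,2]>95); print(lo,np.median(P[...,2][k]).round(2))
d=np.abs(c['pixels'].astype(int)-load('side0')['pixels']).max(2); print('changed px in bystander area',(d[85:155,235:335]>60).sum(),(d[300:370,190:300]>60).sum(),(d[115:150,365:405]>60).sum())
print(robot.finish_job())
E
```

```text
t: 24.3
tool_pos: [315.1, -68.5, 244.8]
eef_rot: [-3.142, 0.0, 0.374]
wrist_force: [1.2, -0.0, -0.3]
width: -0.3
-60 118.95
60 118.28
changed px in bystander area 0 0 1
the job is handed in; nothing more can be done
None
```

The filter cartridge is in its socket and the lid is shut on its catch. I handed the job in at about 24 s and got no verdict back.

**Steps:**
- I freed the lid by pressing the bar with about 12 N vertically (about 13.5 N in total), and it stood open.
- I gripped the white cartridge and lowered it into the socket until it was home. The tool stopped at z 62.2 mm against an expected 62, with up to about 15 N at the wrist.
- I swung the lid down from its outer side and pressed the bar with about 13 N vertically (about 13.7 N in total) until it latched.

**Last checks:**
- **Lid:** the face was level to within about 1 mm front to back (118.3 to 119.2 mm in both cameras). It was still level about a second later, with nothing touching it.
- **Cartridge:** the side picture showed it upright and home before the lid closed. It could not be seen afterwards.
- **Bystanders:** the side picture showed no change where I compared it with the start. That covered the mug, jar, box, bowl and spoon areas.

**Disagreement:** the two cameras put the socket's y about 3 mm apart (2.3 and 5.6 mm). I started between them and corrected from the side force on entry, which put it at about (502.5, 5.0) mm.

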